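# Load a split die pot with three rings in order

## Robot

A 6-joint arm with a two-finger parallel gripper is mounted at the origin on the work surface. World frame = base frame: x ahead of the robot, y to its left, z up, the work surface at z = 0. Lengths are in m, angles in degrees, forces in N, time in s.
With the tool pointing down it reaches from about 0.4 to 0.825 m from the base axis. Payload 7 kg.
Tool frame: the origin (TCP) lies between the finger pads; the fingertips stand ctrl.nose_length ahead of it and the grasp point (between the pads) lies 2 mm behind it (ctrl.nose_length is the distance from the TCP to the fingertips, in m); z points along the fingers, y is the line along which they close (so a half turn about z gives the same grasp; the last joint's range is limited). The gripper opens to 88 mm and grips with 3 to 60 N. Pads are 19 mm wide; open, the fingers measure 130 mm over their backs; the gripper's body (78 mm by 193 mm) begins 47 mm behind the grasp point.
Start: joints at [-51.56, 20.546, 0.682, 0, -70.136, -16.507], TCP at [0.252, -0.626, 0.244] pointing down, gripper open.
Joint ranges: [-176.03, 176.03], [-82.01, 121.73], [-58.28, 71.71], [-173.87, 95.51], [-174.79, -0.11], [-173.66, 173.66]. Speed limits (degrees/s): [136.94, 136.94, 172.46, 180, 180, 180].

## Interface

Orientations are given as [roll, pitch, yaw] about the fixed x, y, z axes, in that order (R = Rz(yaw) Ry(pitch) Rx(roll)).
In Python, from plant import ctrl gives the robot as it stands.
- The arm moves only by the tool apply_moves, never from a script. Its argument "commands" is a list of rows, each a list of 3 entries, a list of its own where there are three numbers: the shift along the world's x, y, z in cm, then the turn about the world's z in rad, then the closure, from 0 (fully open) to 1 (shut). In form: [[[x, y, z], turn, jaw], ...]. A call has 1 to 20 rows; each row is the pose to reach, as a shift and turn from the pose commanded when the call began; what a row does not reach only later rows make up. A row lasts 1/12 s, in which the tool goes at most 41.7 mm and 7.16 degrees, less where a joint would pass 70% of its speed; a pose out of reach is approached as far as the arm can. A call with a gripper value outside its range is refused whole. The fingers move at their own pace and stop on an object; the grip force is fixed at half the most. Time passes only in rows, so rows that repeat a pose let the fingers close. It gives the time, the measured TCP pose, the force, the opening and the grip force at its end, in the units of the state.
- ctrl.get_obs(): the state, without advancing time (a new reading comes with each control period).
- ctrl.snapshot(name): name is "side" or "top"; returns a dict with "img" (384x512x3 uint8, red, green, blue), "fx", "fy", "cx", "cy" (pixels), "T" (4x4, takes a point from camera to world coordinates). Camera axes: x right, y up, looking along -z (the intrinsics and any distortion apply to the point x, -y, -z); pixel columns grow to the right and rows downward; lengths in m; the calibration is good to about 2 mm. A picture is of the moment at which its call begins. There is no depth.
- ctrl.close_job(): hands the job in; it is judged then, once.
Trained networks look in a picture, given as the dict that the camera call returned (one of the last four; its "shot" number tells which), for a name from the list of things; names that differ only in an ending like _2 or _b are one class to them, and where a whole thing is asked for, a point or a joint stands for the part that bears it (a point fixed in the world has none). Each returns a list of dicts, best first, with "score" (0 to 1); they miss things now and then, are a little off and sometimes report something else, mostly with a low value. They report only what shows in the picture. A call takes as long as a camera call. They do not tell look-alikes from the thing itself.
- ctrl.search_frame(picture, target): "at" ([column, row] in pixels, amid what is visible of it).
- ctrl.spot_point(picture, target): "at" ([column, row] in pixels: a listed point, or the origin of a listed thing).
The state is a dict: "clock": time; "joint_pos": joint angles; "qvel": joint speeds; "tau": joint torques, N m; "tool_pos": TCP position; "orientation": TCP orientation; "force": force on the tool from outside, world axes, zero at the start; "moment": the same for the moment, N m; "opening": finger opening in m; "gripper_force": force on a finger pad.
Only numpy, scipy, OpenCV 4.12 (cv2) and the standard library are available. Lean on these libraries where they do the work, as an engineer would, in place of code of your own. Each camera call takes 0.05 s, during which the arm holds its last target. There are 200 camera calls.

## Task

Load the split die pot for the bench press: first the tall wide-holed spacer ring on the pot's floor, then the low small-holed die ring on top of it, and last the collared pressure ring with its collar upwards. Lower each ring in and let it go when it lies flat and fully down on what is beneath it, do not drop it in; leave the other things on the bench where they are.

Things in the scene. Friction and masses are not known exactly. Their poses are not given: they have to be found in the camera images.
- pot_floor (a point): Die pot, dark steel, fixed: a base disc 110 mm across, 12 mm thick, lying on the bench, with two upright curved jaws that form a bore of 66 mm. This point is the centre of the bore's floor (top of the base disc, 12 mm above the bench); z points up along the bore. The jaws stand at the pot's +x and -x, 11 mm thick, straight to 46 mm above the floor.
- pot_mouth (a point): Centre of the die pot's mouth, 52 mm above the bore's floor, level with the jaws' flared lips, which reach 45 mm from the axis; same axes. Between the jaws, towards the pot's +y and -y, two gaps about 36 mm wide are open from floor to top: fingers that close along the pot's y can hold a ring from outside and go down with it through the gaps.
- spacer_mid (a point): Spacer ring: plain steel tube, 60 mm outside, hole 44 mm, 26 mm high, 265 g (may vary by a quarter), standing flat on the bench, z up. This point is its centre, half-way up (13 mm above its underside).
- die_mid (a point): Die ring: plain thick steel disc, 60 mm outside, hole only 24 mm, 16 mm high, about 300 g (may vary by a quarter), lying flat on the bench, z up. This point is its centre, half-way up (8 mm above its underside).
- pressure_mid (a point): Pressure ring: steel, a flange 60 mm across and 12 mm high with a narrower collar 36 mm across and 24 mm high standing on it (36 mm in all), hole 24 mm through both, about 330 g (may vary by a quarter), standing flange down, z up towards the collar. This point is its centre, half-way up (18 mm above its underside).
- bangle: Bystander: plain brass bangle, a thin-walled ring 68 mm outside, 20 mm high; too wide for the pot and not part of the stack. Origin: centre of its underside.
- hammer: Bystander: hammer 240 mm long, lying. Origin under its middle, x along it.
- jar: Bystander: glass jar with white lid, 56 mm across, 75 mm high. Origin: centre of its underside.
- mandrel: Bystander: wooden ring mandrel, a tapered stick on a foot 70 mm across, 150 mm high. Origin: centre of its underside.
- emery: Bystander: cardboard roll 54 mm across, 26 mm high. Origin: centre of its underside.
- block: Bystander: flat square steel bench block 60 x 60 x 22 mm. Origin: centre of its underside.
- driver: Bystander: screwdriver 170 mm long, lying. Origin under its middle, x along it.
Things that resemble listed ones, but are neither listed nor needed, are in the scene too. What is shaped like the part that bears spacer_mid but green or pink is not meant.

How it is judged (in metres and radians):
On the way, in this order (a step that is already met when the one before it is completed fails the run):
1. the spacer ring is fully down in the pot on its floor and let go (z of spacer_mid in the frame of pot_floor between 0.01 and 0.016 m and horizontal distance between spacer_mid and pot_floor below 0.006 m and angle between the z axis of spacer_mid and the z axis of pot_floor, either way round below 0.08 rad and contact force between the fingers and spacer below 0.1 N and linear speed of spacer below 0.02 m/s), for 0.2 s.
2. the die ring is fully down in the pot on the spacer ring and let go (z of die_mid in the frame of pot_floor between 0.031 and 0.037 m and horizontal distance between die_mid and pot_floor below 0.006 m and angle between the z axis of die_mid and the z axis of pot_floor, either way round below 0.08 rad and contact force between the fingers and die below 0.1 N and linear speed of die below 0.02 m/s), for 0.2 s.
3. the pressure ring is fully down in the pot on the die ring, collar up and let go (z of pressure_mid in the frame of pot_floor between 0.057 and 0.063 m and horizontal distance between pressure_mid and pot_floor below 0.006 m and angle between pressure_mid's own z axis and vertical below 0.08 rad and contact force between the fingers and pressure below 0.1 N and linear speed of pressure below 0.02 m/s), for 0.2 s.
At the end, for the whole second after the job is handed in: In the pot, from its floor up: spacer ring, die ring, pressure ring (collar up); each centre within 6 mm of the bore's axis, within 3 mm of the height it has when it lies on the part beneath (13, 34 and 60 mm above the bore's floor), level within 0.08 rad, let go and at rest (all of step 1 and all of step 2 and all of step 3); the robot touches nothing.
It fails at once if a ring is dropped in: it falls faster than 0.8 m/s within the pot ((horizontal distance between spacer_mid and pot_floor below 0.03 m and z of spacer_mid in the frame of pot_floor below 0.1 m and linear speed of spacer above 0.8 m/s) or (horizontal distance between die_mid and pot_floor below 0.03 m and z of die_mid in the frame of pot_floor below 0.1 m and linear speed of die above 0.8 m/s) or (horizontal distance between pressure_mid and pot_floor below 0.03 m and z of pressure_mid in the frame of pot_floor below 0.1 m and linear speed of pressure above 0.8 m/s)).
It fails at once if one of the other things on the bench is moved by more than 30 mm (distance of any of bangle, hammer, jar, mandrel, emery, block, driver from where it was at the start of the episode above 0.03 m).
It also fails if it takes over 69 s, if anything falls off the work surface, if the arm or the gripper's body presses on something with over 40 N, if the wrist force passes 120 N, or if a joint passes its speed limit or range.

## Working session

There is one attempt and no reset: what is moved stays moved. The work goes in short steps, Python scripts to look and compute and a tool call to move; the robot and the scene stay as the last step left them, time stands still between calls to the robot, and variables do not carry over. Pictures are saved under pics/ and viewed, at most 10 in all, crops included, and the job is handed in when it is done.

Besides the shell and the picture viewer there is one more tool, called as name([rows], argument=value, ...), one row to a line, values as JSON. apply_moves: Moves the arm, as the interface text tells. Its arguments: {"type":"object","properties":{"commands":{"type":"array"}},"required":["commands"]}

```bash
mkdir -p pics; cat > h.py <<'E'
import numpy as np, cv2
from plant import ctrl
def ray(s,px):
    T=np.array(s["T"]); d=np.array([(px[0]-s["cx"])/s["fx"],-(px[1]-s["cy"])/s["fy"],-1.0])
    return T[:3,3],T[:3,:3]@d
def atz(s,px,z):
    o,d=ray(s,px); return o+d*(z-o[2])/d[2]
def proj(s,p):
    T=np.array(s["T"]); q=T[:3,:3].T@(np.array(p)-T[:3,3]); return [s["cx"]+s["fx"]*q[0]/-q[2], s["cy"]-s["fy"]*q[1]/-q[2]]
def save(s,n,crop=None,k=1):
    im=s["img"][...,::-1]
    if crop: im=im[crop[1]:crop[3],crop[0]:crop[2]]
    cv2.imwrite("pics/"+n,cv2.resize(im,None,fx=k,fy=k,interpolation=cv2.INTER_CUBIC))
E
python3 - <<'E'
from h import *
o=ctrl.get_obs();print(o, ctrl.nose_length)
ss={n:ctrl.snapshot(n) for n in("top","side")}
for n,s in ss.items():
    save(s,n+"0.png",k=1.5)
    print(n,{k:v for k,v in s.items() if k!="img"})
    for t,z in [("pot_floor",.012),("pot_mouth",.064),("spacer_mid",.013),("die_mid",.008),("pressure_mid",.018),("bangle",0),("jar",0),("mandrel",0),("emery",0),("block",0),("hammer",0),("driver",0)]:
        for d in ctrl.spot_point(s,t)[:4]: print(n,t,np.round(d["at"],1),round(d["score"],2),atz(s,d["at"],z).round(4))
E
```

```text
{'clock': 0.0, 'joint_pos': array([-5.15594660e+01,  2.05926614e+01,  6.33022978e-01, -2.22105074e-02,
       -7.01360520e+01, -1.65073891e+01]), 'qvel': array([-0.02398652,  0.02693713, -0.0094268 , -0.05011011,  0.01669875,
       -0.04143323]), 'tau': array([-4.03969289e-04, -5.82724893e+01,  2.93044960e+01,  6.99740231e+00,
        6.80366720e-03, -1.69117775e-04]), 'tool_pos': array([ 0.25194251, -0.62570695,  0.24259655]), 'orientation': array([ 1.79902321e+02, -7.17382393e-03, -1.58074413e+02]), 'force': array([-0.11265777,  0.58560595,  0.59078663]), 'moment': array([ 0.08197131, -0.01690553,  0.0449776 ]), 'gripper_force': 0.0, 'opening': 0.087386785958736} 0.017
top {'fx': 441.60412184917635, 'fy': 441.60412184917635, 'cx': 252.93477600197255, 'cy': 190.35196068800954, 'T': array([[ 7.93714130e-06,  9.94633850e-01, -1.03457743e-01,
         4.82703547e-01],
       [-9.99873385e-01, -1.63839618e-03, -1.58281090e-02,
        -6.18603184e-02],
       [-1.59126778e-02,  1.03444770e-01,  9.94507902e-01,
         1.21805940e+00],
       [ 0.00000000e+00,  0.00000000e+00,  0.00000
[... 1693 characters left out ...]
.8 [0.4815 0.2159 0.008 ]
side die_mid [272.3 211. ] 0.73 [ 0.5553 -0.0656  0.008 ]
side die_mid [307.5 262.5] 0.61 [0.4208 0.1023 0.008 ]
side pressure_mid [319.7 214.2] 0.64 [ 0.4273 -0.0808  0.018 ]
side pressure_mid [309.5 177.9] 0.5 [ 0.4928 -0.2613  0.018 ]
side jar [205.3 193.9] 0.74 [ 0.7713 -0.093   0.    ]
side jar [175.1 237.2] 0.56 [0.7567 0.1149 0.    ]
side mandrel [206.2 195.5] 0.58 [ 0.765 -0.086  0.   ]
side mandrel [310.5 179.1] 0.41 [ 0.493  -0.2857  0.    ]
side emery [306.  260.4] 0.65 [0.4267 0.0879 0.    ]
side block [319.6 217.5] 0.9 [ 0.4275 -0.0908  0.    ]
side hammer [323.7 161. ] 0.71 [ 0.4747 -0.4237  0.    ]
side driver [139.1 277.3] 0.83 [0.7634 0.2632 0.    ]
```

View pics/top0.png

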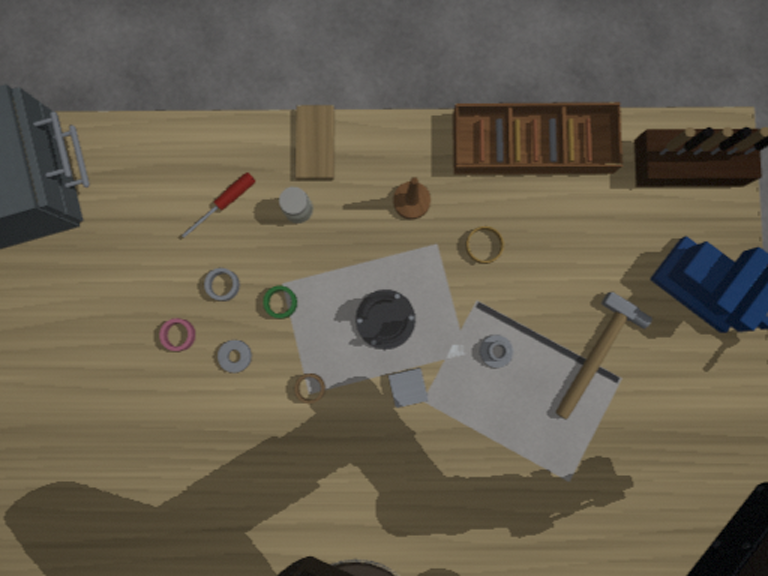

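View pics/side0.png

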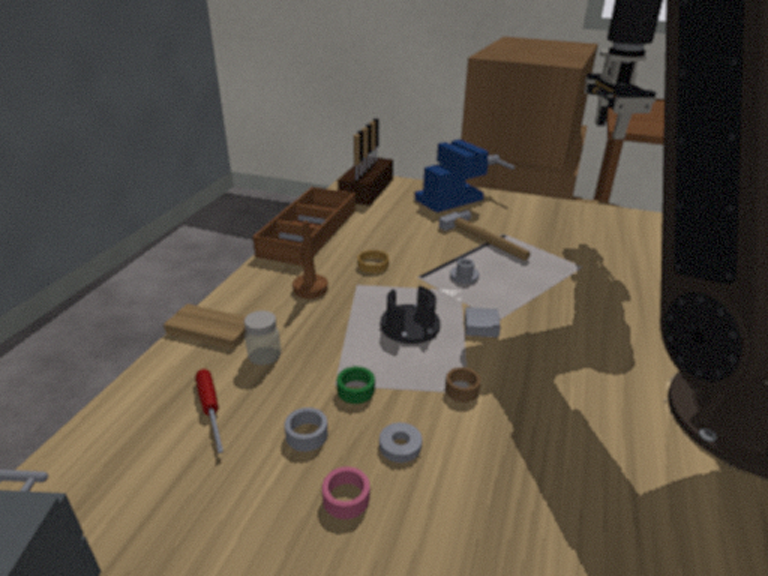

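Steel spacer candidate: top (148,190). The look-alikes are green (187,201) and pink (118,223), and the bangle is brass. The grey tall tube with the wide hole fits the spacer. I'll confirm it and look at the pot jaws.

```bash
python3 - <<'E'
from h import *
t=ctrl.snapshot("top"); s=ctrl.snapshot("side")
a=lambda S,x0,y0,x1,y1,k:cv2.resize(S["img"][y0:y1,x0:x1,::-1],None,fx=k,fy=k,interpolation=cv2.INTER_CUBIC)
r1=np.hstack([a(t,120,165,185,255,5)[:300],a(t,220,180,300,240,5)])
r2=np.hstack([a(s,235,180,310,240,5),a(s,170,265,240,325,5)])
w=max(r1.shape[1],r2.shape[1]); pad=lambda r:np.pad(r,((0,0),(0,w-r.shape[1]),(0,0)))
cv2.imwrite("pics/c1.png",np.vstack([pad(r1),pad(r2)]))
# grey blobs
for n,S,lst in (("top",t,{"sp":(148,190),"die":(156,237),"pr":(331,234)}),("side",s,{"sp":(204,287),"die":(267,295),"pr":(309,180)})):
    im=S["img"].astype(int); hsv=cv2.cvtColor(S["img"],cv2.COLOR_RGB2HSV)
    for k,(x,y) in lst.items():
        print(n,k,[tuple(S["img"][y,x+d]) for d in (-16,-12,-9,-6,0,6,9,12,16)])
E
```

```text
top sp [(np.uint8(83), np.uint8(75), np.uint8(55)), (np.uint8(97), np.uint8(95), np.uint8(94)), (np.uint8(98), np.uint8(99), np.uint8(104)), (np.uint8(122), np.uint8(109), np.uint8(83)), (np.uint8(121), np.uint8(108), np.uint8(82)), (np.uint8(83), np.uint8(77), np.uint8(63)), (np.uint8(102), np.uint8(105), np.uint8(109)), (np.uint8(113), np.uint8(104), np.uint8(83)), (np.uint8(120), np.uint8(107), np.uint8(80))]
top die [(np.uint8(127), np.uint8(114), np.uint8(86)), (np.uint8(86), np.uint8(77), np.uint8(61)), (np.uint8(106), np.uint8(109), np.uint8(113)), (np.uint8(106), np.uint8(109), np.uint8(113)), (np.uint8(126), np.uint8(113), np.uint8(85)), (np.uint8(110), np.uint8(112), np.uint8(117)), (np.uint8(108), np.uint8(112), np.uint8(115)), (np.uint8(118), np.uint8(107), np.uint8(85)), (np.uint8(124), np.uint8(112), np.uint8(85))]
top pr [(np.uint8(90), np.uint8(89), np.uint8(88)), (np.uint8(77), np.uint8(76), np.uint8(76)), (np.uint8(79), np.uint8(80), np.uint8(83)), (np.uint8(64), np.uint8(64), np.uint8(67)), (np.uint8(93), np.uint8(90), np.uint8(89)), (np.uint8(89), np.uint8(92), np
[... 723 characters left out ...]
.uint8(118), np.uint8(119), np.uint8(128)), (np.uint8(81), np.uint8(71), np.uint8(53)), (np.uint8(128), np.uint8(130), np.uint8(138)), (np.uint8(125), np.uint8(125), np.uint8(133)), (np.uint8(125), np.uint8(127), np.uint8(135)), (np.uint8(137), np.uint8(115), np.uint8(84))]
side pr [(np.uint8(133), np.uint8(128), np.uint8(128)), (np.uint8(153), np.uint8(146), np.uint8(145)), (np.uint8(135), np.uint8(130), np.uint8(134)), (np.uint8(108), np.uint8(108), np.uint8(117)), (np.uint8(71), np.uint8(74), np.uint8(75)), (np.uint8(85), np.uint8(85), np.uint8(91)), (np.uint8(134), np.uint8(130), np.uint8(135)), (np.uint8(145), np.uint8(141), np.uint8(137)), (np.uint8(148), np.uint8(141), np.uint8(138))]
```

View pics/c1.png

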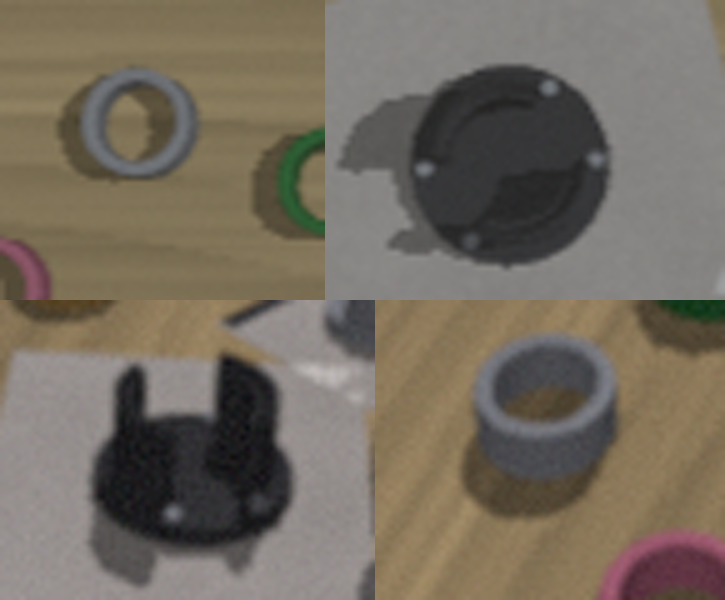

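```bash
cat >> h.py <<'E'
from scipy.optimize import least_squares
A=np.linspace(0,2*np.pi,60,endpoint=False)
def hullc(P):
    h=cv2.convexHull(np.array(P,np.float32).reshape(-1,1,2)); m=cv2.moments(h); return np.array([m["m10"]/m["m00"],m["m01"]/m["m00"]]),m["m00"]
def model(S,c,disks):
    return hullc([proj(S,[c[0]+r*np.cos(a),c[1]+r*np.sin(a),z]) for r,z in disks for a in A])
def blob(S,seed,mode,win=24):
    im=cv2.GaussianBlur(S["img"],(3,3),0).astype(int); g=im.sum(2)/3
    m=(g<55) if mode=="dark" else (im[...,2]-im[...,0]>=mode)
    m=m.astype(np.uint8); y,x=int(seed[1]),int(seed[0]); w=np.zeros_like(m); w[max(0,y-win):y+win,max(0,x-win):x+win]=1; m*=w
    n,l,st,_=cv2.connectedComponentsWithStats(m,connectivity=8); k=1+np.argmax(st[1:,4])
    ys,xs=np.where(l==k); P=np.concatenate([np.stack([xs+dx,ys+dy],1) for dx in(-.5,.5) for dy in(-.5,.5)])
    return hullc(P)
def locate(S,seed,disks,mode,win=24):
    c,a=blob(S,seed,mode,win); g=atz(S,seed,disks[0][1])[:2]
    r=least_squares(lambda p:model(S,p,disks)[0]-c,g,x_scale=.01,diff_step=1e-4); return r.x,a/model(S,r.x,disks)[1]
SP=[(.03,0),(.03,.026)];DI=[(.03,0),(.03,.016)];PR=[(.03,0),(.03,.012),(.018,.036)]
E
python3 - <<'E'
from h import *
t=ctrl.snapshot("top"); s=ctrl.snapshot("side")
for n,S,l in (("top",t,{"sp":((148,190),SP,-8),"die":((156,237),DI,-8),"pr":((331,234),PR,1),"pot":((257,213),[(.055,.0),(.055,.012)],"dark")}),("side",s,{"sp":((204,287),SP,-8),"die":((267,295),DI,-8),"pr":((309,180),PR,2)})):
    for k,(seed,d,m) in l.items(): print(n,k,locate(S,seed,d,m))
B=[atz(t,p,.014)[:2] for p in [(265,197.6),(274.2,212),(240,213.6),(249.4,228.2)]]; c=np.mean(B,0); print("c",c)
for b in B: print("bolt",b,np.linalg.norm(b-c),np.degrees(np.arctan2(*(b-c)[::-1])))
for p in [(269.4,222.6),(286.6,220.6)]:
    b=atz(s,p,.014)[:2]; print("side bolt",b,np.degrees(np.arctan2(*(b-c)[::-1])))
# jaw tops in side
for p in [(261,193.5),(283,192),(279,193)]: print("jaw",atz(s,p,.064)[:2]-c)
E
```

```text
top sp (array([0.61170936, 0.24820171]), 0.9534838885213897)
top die (array([0.48092462, 0.22304762]), 0.9435816573936323)
top pr (array([ 0.48943383, -0.25418297]), 1.0667978807514404)
top pot (array([ 0.54819437, -0.05057883]), 0.8525746609814022)
side sp (array([0.6126493, 0.2492623]), 0.93521091193833)
side die (array([0.48165605, 0.22379056]), 0.9261720673331519)
side pr (array([ 0.49179667, -0.25494426]), 0.9180610295621253)
c [ 0.54633274 -0.05421809]
bolt [ 0.58797057 -0.07570885] 0.046856822407366244 -27.299868201079164
bolt [ 0.54854264 -0.10066577] 0.04650022144054533 -87.27601354985504
bolt [ 0.54425708 -0.00740763] 0.04685645911329562 92.53892609182044
bolt [ 0.50456066 -0.03309011] 0.046811306562489496 153.17008231607107
side bolt [ 0.54535752 -0.00505289] 91.13634148407347
side bolt [ 0.50516216 -0.02854184] 148.0500565818637
jaw [ 0.03999955 -0.00259257]
jaw [-0.01360524 -0.02982148]
jaw [-0.00477696 -0.02134777]
```

```bash
python3 - <<'E'
from h import *
t=ctrl.snapshot("top"); s=ctrl.snapshot("side")
def ctr(S,p,r=3):
    g=S["img"].sum(2)/3; x,y=int(round(p[0])),int(round(p[1])); w=g[y-r:y+r+1,x-r:x+r+1]; w=np.clip(w-np.median(w)-8,0,None)
    yy,xx=np.mgrid[y-r:y+r+1,x-r:x+r+1]; return [(w*xx).sum()/w.sum(),(w*yy).sum()/w.sum()]
P=[ctr(t,p,2) for p in [(264.5,197.1),(273.7,211.5),(239.5,213.1),(248.9,227.7)]]
B=np.array([atz(t,p,.014)[:2] for p in P]);c=B.mean(0);print(np.round(P,1),c,[np.degrees(np.arctan2(*(b-c)[::-1])).round(1) for b in B],np.linalg.norm(B-c,axis=1))
# base disc outline in top: radial edge of dark (<60 wrt paper)
g=cv2.GaussianBlur(t["img"],(3,3),0).sum(2)/3
def edge(p):
    z=.012; out=[]
    for a in A:
        rr=np.arange(.045,.066,.0005); v=[cv2.getRectSubPix(g.astype(np.float32),(1,1),tuple(map(float,proj(t,[p[0]+r*np.cos(a),p[1]+r*np.sin(a),z]))))[0,0] for r in rr]
        i=np.argmax(np.gradient(np.array(v)))
        out.append((a,rr[i],v[-1]))
    return out
e=edge(c); Q=np.array([[c[0]+r*np.cos(a),c[1]+r*np.sin(a)] for a,r,v in e if v>85])
f=least_squares(lambda p:np.hypot(*(Q-p[:2]).T)-p[2],[*c,.055],loss="soft_l1",f_scale=.001);print("disc",f.x,len(Q))
P=[ctr(s,p,2) for p in [(268.9,222.1),(286.1,220.1)]]
print([atz(s,p,.014)[:2]-c for p in P],P)
# overlay of jaw arcs with angle 32.7
im=s["img"][...,::-1].copy(); im=cv2.resize(im[170:245,225:320],None,fx=6,fy=6,interpolation=cv2.INTER_CUBIC)
im2=cv2.resize(t["img"][175:250,215:300,::-1],None,fx=4,fy=4,interpolation=cv2.INTER_CUBIC)
def draw(im,S,x0,y0,k):
    for th in (32.7,212.7):
        for r,z,col in ((.033,.064,(0,255,255)),(.045,.064,(0,255,0)),(.044,.012,(255,128,0))):
            for d in np.linspace(-57,57,30):
                q=np.radians(th+d);p=proj(S,[c[0]+r*np.cos(q),c[1]+r*np.sin(q),z]); cv2.circle(im,(int((p[0]+.5-x0)*k),int((p[1]+.5-y0)*k)),1,col,-1)
draw(im,s,225,170,6);draw(im2,t,215,175,4)
im2=np.pad(im2,((0,im.shape[0]-im2.shape[0]),(0,0),(0,0)))
cv2.imwrite("pics/c2.png",np.hstack([im,im2])[:, :800] if 0 else cv2.resize(np.hstack([im,im2]),None,fx=.85,fy=.85))
E
```

```text
[[264.5 196.9]
 [273.9 211.4]
 [239.4 213.4]
 [248.5 228. ]] [ 0.54750449 -0.05266613] [np.float64(-27.1), np.float64(-86.8), np.float64(93.3), np.float64(152.6)] [0.04770897 0.04730237 0.04703662 0.04780153]
disc [ 0.54733862 -0.05157177  0.05501498] 60
[array([-0.00092932,  0.04609085]), array([-0.04124849,  0.02315398])] [[np.float64(269.1243781094527), np.float64(222.17081260364841)], [np.float64(286.2918660287081), np.float64(220.30622009569376)]]
```

View pics/c2.png

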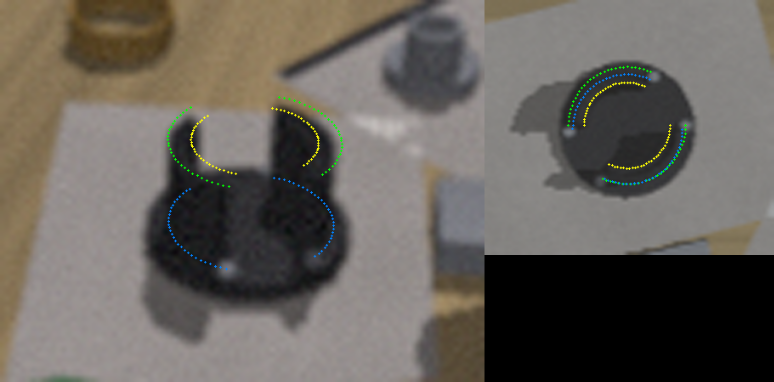

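apply_moves([
  [[2, 4, 0], 0.1, 0],
  [[4, 8, 0], 0.185, 0],
  [[6, 12, 0], 0.185, 0],
  [[8, 16, 0], 0.185, 0],
  [[10, 20, 0], 0.185, 0],
  [[12, 24, 0], 0.185, 0],
  [[14, 28, 0], 0.185, 0],
  [[16, 32, 0], 0.185, 0],
  [[18, 36, 0], 0.185, 0],
  [[20, 40, 0], 0.185, 0],
  [[22, 44, 0], 0.185, 0],
  [[24, 48, 0], 0.185, 0],
  [[26, 52, 0], 0.185, 0],
  [[28, 56, 0], 0.185, 0],
  [[30, 60, 0], 0.185, 0],
  [[32, 64, -2], 0.185, 0],
  [[34, 68, -4], 0.185, 0],
  [[35, 72, -6], 0.185, 0],
  [[36, 76, -8], 0.185, 0],
  [[36, 80, -10], 0.185, 0],
])

```text
clock: 3.27
tool_pos: [0.6017, 0.1162, 0.1715]
orientation: [-180.0, 0.1, -147.5]
force: [1.0, -0.3, 0.6]
opening: 0.0877
gripper_force: 0.0
```

The steel tube is confirmed, and the jaw overlay with gap axis 122.7° matches both views, so the tool yaw is right. Next I'll settle and then position over the spacer.

apply_moves([
  [[0, 0, 0], 0, 0],
  [[0, 0, 0], 0, 0],
  [[0, 0, 0], 0, 0],
  [[0, 0, 0], 0, 0],
])

```text
clock: 3.6
tool_pos: [0.6007, 0.1135, 0.1727]
orientation: [-180.0, 0.0, -147.5]
force: [-0.0, -0.8, 0.6]
opening: 0.0877
gripper_force: 0.0
```

apply_moves([
  [[0.4, 4, -2], 0, 0],
  [[0.8, 8, -3], 0, 0],
  [[1.15, 12, -4], 0, 0],
  [[1.15, 13.5, -6], 0, 0],
  [[1.15, 13.5, -9], 0, 0],
  [[1.15, 13.5, -11], 0, 0],
  [[1.15, 13.5, -11], 0, 0],
  [[1.15, 13.5, -11], 0, 0],
  [[1.15, 13.5, -11], 0, 0],
])

```text
clock: 4.35
tool_pos: [0.6134, 0.2487, 0.0641]
orientation: [-180.0, 0.1, -147.5]
force: [0.8, 0.2, 0.4]
opening: 0.0877
gripper_force: 0.0
```

```bash
python3 - <<'E'
from h import *
s=ctrl.snapshot("side"); print(ctrl.get_obs()["tool_pos"]); save(s,"s1.png",(140,190,300,310),5)
E
```

```text
[0.61346981 0.24903777 0.06436863]
```

View pics/s1.png

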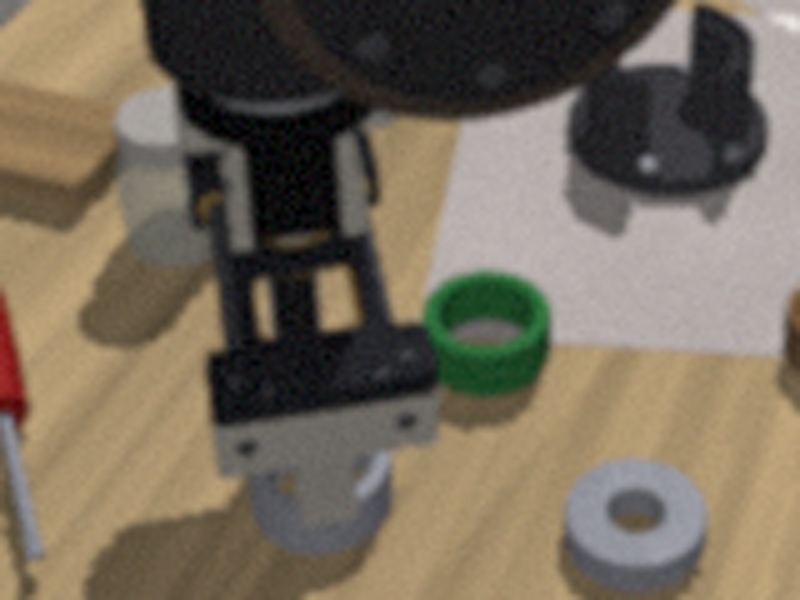

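The gripper is straddling the spacer (crop centre ~320,500), and the green look-alike is clear. Lowering and gripping.

apply_moves([
  [[-0.1, 0, -2], 0, 0],
  [[-0.1, 0, -4], 0, 0],
  [[-0.1, 0, -4.3], 0, 0],
  [[-0.1, 0, -4.3], 0, 0],
  [[-0.1, 0, -4.3], 0, 0],
  [[-0.1, 0, -4.3], 0, 1],
  [[-0.1, 0, -4.3], 0, 1],
  [[-0.1, 0, -4.3], 0, 1],
  [[-0.1, 0, -4.3], 0, 1],
  [[-0.1, 0, -4.3], 0, 1],
  [[-0.1, 0, -4.3], 0, 1],
  [[-0.1, 0, -4.3], 0, 1],
  [[-0.1, 0, -4.3], 0, 1],
  [[-0.1, 0, -4.3], 0, 1],
])

```text
clock: 5.57
tool_pos: [0.6113, 0.2492, 0.0194]
orientation: [-180.0, 0.0, -147.5]
force: [-1.1, -1.5, 5.1]
opening: 0.0585
gripper_force: 30.0
```

apply_moves([
  [[0, 0, 2], 0, 1],
  [[0, 0, 5], 0, 1],
  [[0, 0, 8.5], 0, 1],
  [[0, 0, 10], 0, 1],
  [[-0.6, -3, 10], 0, 1],
  [[-1.3, -6.5, 10], 0, 1],
  [[-2.1, -10, 10], 0, 1],
  [[-2.8, -13.5, 10], 0, 1],
  [[-3.5, -17, 10], 0, 1],
  [[-4.3, -20.5, 10], 0, 1],
  [[-5, -24, 10], 0, 1],
  [[-5.7, -27, 10], 0, 1],
  [[-6.1, -29.3, 10], 0, 1],
  [[-6.3, -30.1, 10], 0, 1],
  [[-6.3, -30.1, 10], 0, 1],
  [[-6.3, -30.1, 10], 0, 1],
  [[-6.3, -30.1, 10], 0, 1],
])

```text
clock: 6.98
tool_pos: [0.5483, -0.0511, 0.1187]
orientation: [180.0, 0.0, -147.5]
force: [0.0, -0.4, -2.3]
opening: 0.058
gripper_force: 30.0
```

```bash
python3 - <<'E'
from h import *
s=ctrl.snapshot("side"); o=ctrl.get_obs();p=o["tool_pos"];print(p)
zb=p[2]-.0197
im=cv2.resize(s["img"][130:250,200:340,::-1],None,fx=5,fy=5,interpolation=cv2.INTER_CUBIC)
def circ(c,r,z,col):
    for a in A:
        q=proj(s,[c[0]+r*np.cos(a),c[1]+r*np.sin(a),z]); cv2.circle(im,(int((q[0]+.5-200)*5),int((q[1]+.5-130)*5)),1,col,-1)
circ(p,.03,zb,(0,255,0));circ(p,.03,zb+.026,(0,255,255));circ((.548,-.052),.055,.012,(255,128,0));circ((.548,-.052),.045,.064,(255,0,255))
cv2.imwrite("pics/s2.png",im)
E
```

```text
[ 0.54838801 -0.05090723  0.1187512 ]
```

View pics/s2.png

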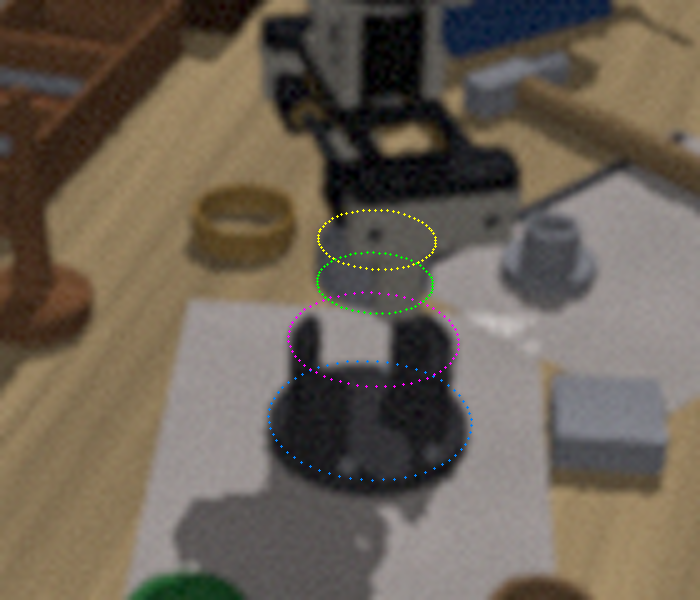

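The held ring sits above the pot centre within ~1 mm. Lowering in stages.

apply_moves([
  [[0, -0.1, -1.5], 0, 1],
  [[0, -0.1, -2.5], 0, 1],
  [[0, -0.1, -3.5], 0, 1],
  [[0, -0.1, -4.3], 0, 1],
  [[0, -0.1, -5], 0, 1],
  [[0, -0.1, -5.5], 0, 1],
  [[0, -0.1, -6], 0, 1],
  [[0, -0.1, -6], 0, 1],
])

```text
clock: 7.7
tool_pos: [0.5476, -0.0529, 0.0579]
orientation: [180.0, -0.1, -147.5]
force: [-0.0, -0.2, -1.9]
opening: 0.0584
gripper_force: 30.0
```

apply_moves([
  [[0, 0, -0.6], 0, 1],
  [[0, 0, -1.2], 0, 1],
  [[0, 0, -1.8], 0, 1],
  [[0, 0, -2.2], 0, 1],
  [[0, 0, -2.4], 0, 1],
  [[0, 0, -2.5], 0, 1],
  [[0, 0, -2.6], 0, 1],
  [[0, 0, -2.6], 0, 1],
])

```text
clock: 8.37
tool_pos: [0.5481, -0.0528, 0.0329]
orientation: [180.0, -0.0, -147.5]
force: [-0.6, 0.2, -1.9]
opening: 0.0592
gripper_force: 30.0
```

apply_moves([
  [[0, 0, -0.05], 0, 1],
  [[0, 0, -0.1], 0, 1],
  [[0, 0, -0.12], 0, 1],
  [[0, 0, -0.12], 0, 1],
  [[0, 0, -0.12], 0, 1],
])

```text
clock: 8.78
tool_pos: [0.5481, -0.0528, 0.0318]
orientation: [-180.0, 0.0, -147.5]
force: [-0.2, -0.6, -1.8]
opening: 0.0587
gripper_force: 30.0
```

apply_moves([
  [[0, 0, -0.04], 0, 1],
  [[0, 0, -0.08], 0, 1],
  [[0, 0, -0.08], 0, 1],
  [[0, 0, -0.08], 0, 1],
])

```text
clock: 9.12
tool_pos: [0.5482, -0.0528, 0.0313]
orientation: [-180.0, 0.0, -147.5]
force: [-2.7, 1.6, 4.4]
opening: 0.0583
gripper_force: 30.0
```

Floor contact (force +6 N). Releasing and rising.

apply_moves([
  [[0, 0, 0], 0, 0],
  [[0, 0, 0], 0, 0],
  [[0, 0, 0], 0, 0],
  [[0, 0, 0], 0, 0],
  [[0, 0, 0], 0, 0],
  [[0, 0, 0], 0, 0],
  [[0, 0, 0], 0, 0],
  [[0, 0, 0], 0, 0],
  [[0, 0, 1], 0, 0],
  [[0, 0, 3], 0, 0],
  [[0, 0, 6], 0, 0],
  [[0, 0, 9], 0, 0],
  [[-1, 3, 9], 0, 0],
  [[-1.8, 7, 9], 0, 0],
  [[-2.6, 11, 9], 0, 0],
  [[-3.4, 14.5, 9], 0, 0],
  [[-3.4, 14.5, 9], 0, 0],
  [[-3.4, 14.5, 9], 0, 0],
])

```text
clock: 10.62
tool_pos: [0.5139, 0.0941, 0.1219]
orientation: [-180.0, 0.1, -147.3]
force: [-0.1, 0.2, 0.7]
opening: 0.088
gripper_force: 0.0
```

```bash
python3 - <<'E'
from h import *
s=ctrl.snapshot("side"); t=ctrl.snapshot("top"); print(ctrl.get_obs()["tool_pos"])
r1=cv2.resize(s["img"][175:245,225:315,::-1],None,fx=5,fy=5,interpolation=cv2.INTER_CUBIC)
r2=cv2.resize(t["img"][175:245,225:285,::-1],None,fx=5,fy=5,interpolation=cv2.INTER_CUBIC)
cv2.imwrite("pics/s3.png",np.hstack([r1,r2]))
print(locate(s,(267,295),DI,-8))
E
```

```text
[0.51405211 0.09214742 0.12145759]
(array([0.48188386, 0.22387221]), 0.9314879781939177)
```

View pics/s3.png

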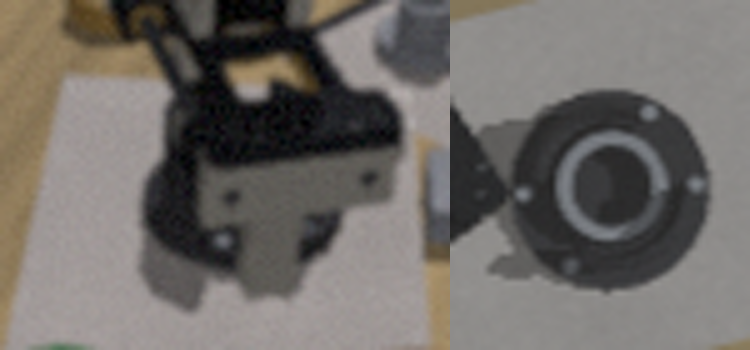

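The spacer is seated, centred in the bore. On to the die ring (grey, small hole, side px 267,295).

apply_moves([
  [[-1, 4, 0], 0, 0],
  [[-2, 8, -1], 0, 0],
  [[-3, 12, -2], 0, 0],
  [[-3.25, 13.1, -4], 0, 0],
  [[-3.25, 13.1, -7], 0, 0],
  [[-3.25, 13.1, -8], 0, 0],
  [[-3.25, 13.1, -8], 0, 0],
  [[-3.25, 13.1, -8], 0, 0],
])

```text
clock: 11.38
tool_pos: [0.4819, 0.2218, 0.041]
orientation: [-180.0, -0.1, -147.5]
force: [0.5, 0.1, 0.1]
opening: 0.0877
gripper_force: 0.0
```

apply_moves([
  [[0, 0.15, -1.2], 0, 0],
  [[0, 0.15, -2.1], 0, 0],
  [[0, 0.15, -2.15], 0, 0],
  [[0, 0.15, -2.15], 0, 0],
  [[0, 0.15, -2.15], 0, 1],
  [[0, 0.15, -2.15], 0, 1],
  [[0, 0.15, -2.15], 0, 1],
  [[0, 0.15, -2.15], 0, 1],
  [[0, 0.15, -2.15], 0, 1],
  [[0, 0.15, -2.15], 0, 1],
  [[0, 0.15, -2.15], 0, 1],
  [[0, 0.15, -2.15], 0, 1],
  [[0, 0.15, -2.15], 0, 1],
])

```text
clock: 12.47
tool_pos: [0.4817, 0.2247, 0.0197]
orientation: [-180.0, 0.0, -147.5]
force: [-0.9, -0.7, 4.8]
opening: 0.0595
gripper_force: 30.0
```

apply_moves([
  [[0, 0, 2], 0, 1],
  [[0, 0, 5], 0, 1],
  [[0, 0, 8.5], 0, 1],
  [[0, 0, 10], 0, 1],
  [[0.7, -3, 10], 0, 1],
  [[1.5, -6.5, 10], 0, 1],
  [[2.4, -10, 10], 0, 1],
  [[3.3, -13.5, 10], 0, 1],
  [[4.1, -17, 10], 0, 1],
  [[5, -20.5, 10], 0, 1],
  [[5.8, -24, 10], 0, 1],
  [[6.4, -26.5, 10], 0, 1],
  [[6.65, -27.6, 10], 0, 1],
  [[6.65, -27.6, 10], 0, 1],
  [[6.65, -27.6, 10], 0, 1],
  [[6.65, -27.6, 10], 0, 1],
])

```text
clock: 13.8
tool_pos: [0.5476, -0.0507, 0.119]
orientation: [180.0, -0.0, -147.5]
force: [0.0, 0.2, -3.3]
opening: 0.0593
gripper_force: 30.0
```

```bash
python3 - <<'E'
from h import *
P=[ctrl.snapshot("side") and ctrl.get_obs()["tool_pos"] for _ in range(4)];print(np.mean(P,0))
E
```

```text
[ 0.54787936 -0.05030883  0.1193415 ]
```

apply_moves([
  [[0, -0.2, -1.5], 0, 1],
  [[0, -0.2, -2.5], 0, 1],
  [[0, -0.2, -3.3], 0, 1],
  [[0, -0.2, -4], 0, 1],
  [[0, -0.2, -4.6], 0, 1],
  [[0, -0.2, -5.2], 0, 1],
  [[0, -0.2, -5.7], 0, 1],
  [[0, -0.2, -5.9], 0, 1],
  [[0, -0.2, -6.0], 0, 1],
  [[0, -0.2, -6.0], 0, 1],
])

```text
clock: 14.83
tool_pos: [0.5481, -0.0534, 0.0594]
orientation: [180.0, -0.0, -147.5]
force: [0.6, -0.7, -3.6]
opening: 0.0597
gripper_force: 30.0
```

apply_moves([
  [[0, 0, -0.05], 0, 1],
  [[0, 0, -0.1], 0, 1],
  [[0, 0, -0.13], 0, 1],
  [[0, 0, -0.13], 0, 1],
  [[0, 0, -0.13], 0, 1],
])

```text
clock: 15.25
tool_pos: [0.5481, -0.0534, 0.0583]
orientation: [-180.0, 0.0, -147.5]
force: [-0.1, 0.0, -3.7]
opening: 0.0594
gripper_force: 30.0
```

apply_moves([
  [[0, 0, -0.04], 0, 1],
  [[0, 0, -0.08], 0, 1],
  [[0, 0, -0.08], 0, 1],
  [[0, 0, -0.08], 0, 1],
])

```text
clock: 15.58
tool_pos: [0.5482, -0.0533, 0.0577]
orientation: [-180.0, 0.0, -147.5]
force: [-3.2, 0.6, 3.3]
opening: 0.0593
gripper_force: 30.0
```

Contact at the expected height. Releasing and going on towards the pressure ring.

apply_moves([
  [[0, 0, 0], 0, 0],
  [[0, 0, 0], 0, 0],
  [[0, 0, 0], 0, 0],
  [[0, 0, 0], 0, 0],
  [[0, 0, 0], 0, 0],
  [[0, 0, 0], 0, 0],
  [[0, 0, 0], 0, 0],
  [[0, 0, 0], 0, 0],
  [[0, 0, 1], 0, 0],
  [[0, 0, 3], 0, 0],
  [[0, 0, 6], 0, 0],
  [[0, 0, 7], 0, 0],
  [[-1, -4, 7], 0, 0],
  [[-2, -8, 7], 0, 0],
  [[-3.3, -12, 7], 0, 0],
  [[-4.6, -16, 7], 0, 0],
  [[-5.75, -20.1, 7], 0, 0],
  [[-5.75, -20.1, 7], 0, 0],
  [[-5.75, -20.1, 7], 0, 0],
])

```text
clock: 17.17
tool_pos: [0.4897, -0.2565, 0.1279]
orientation: [-180.0, 0.0, -147.7]
force: [-0.1, 0.8, -0.2]
opening: 0.0879
gripper_force: 0.0
```

```bash
python3 - <<'E'
from h import *
s=ctrl.snapshot("side"); t=ctrl.snapshot("top"); print(ctrl.get_obs()["tool_pos"])
r1=cv2.resize(s["img"][150:240,245:345,::-1],None,fx=4.5,fy=4.5,interpolation=cv2.INTER_CUBIC)
r2=cv2.resize(t["img"][170:260,225:295,::-1],None,fx=4.5,fy=4.5,interpolation=cv2.INTER_CUBIC)
cv2.imwrite("pics/s4.png",np.hstack([r1,r2]))
E
```

```text
[ 0.4906727  -0.25441567  0.12782025]
```

View pics/s4.png

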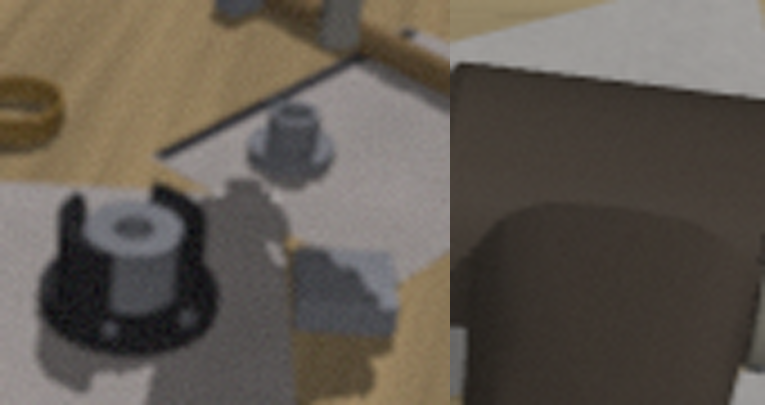

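The die lies on the spacer in the pot. The pressure ring stands collar up beneath the gripper, with the hammer clear. Descending.

apply_moves([
  [[0, 0, -3], 0, 0],
  [[0, 0, -6], 0, 0],
  [[0, 0, -8], 0, 0],
  [[0, 0, -9], 0, 0],
  [[0, 0, -9], 0, 0],
  [[0, 0, -9], 0, 0],
])

```text
clock: 17.77
tool_pos: [0.4913, -0.2536, 0.0377]
orientation: [180.0, -0.0, -147.4]
force: [0.5, 0.9, 0.0]
opening: 0.0875
gripper_force: 0.0
```

```bash
python3 - <<'E'
from h import *
P=[];[(ctrl.snapshot("side"),P.append(ctrl.get_obs()["tool_pos"])) for _ in range(3)];print(np.mean(P,0))
E
```

```text
[ 0.49185127 -0.25405663  0.03866732]
```

apply_moves([
  [[-0.1, 0, -1], 0, 0],
  [[-0.1, 0, -1.7], 0, 0],
  [[-0.1, 0, -1.85], 0, 0],
  [[-0.1, 0, -1.85], 0, 0],
  [[-0.1, 0, -1.85], 0, 1],
  [[-0.1, 0, -1.85], 0, 1],
  [[-0.1, 0, -1.85], 0, 1],
  [[-0.1, 0, -1.85], 0, 1],
  [[-0.1, 0, -1.85], 0, 1],
  [[-0.1, 0, -1.85], 0, 1],
  [[-0.1, 0, -1.85], 0, 1],
  [[-0.1, 0, -1.85], 0, 1],
  [[-0.1, 0, -1.85], 0, 1],
])

```text
clock: 19.0
tool_pos: [0.4895, -0.2543, 0.019]
orientation: [180.0, -0.0, -147.5]
force: [-2.2, 1.8, 3.3]
opening: 0.0587
gripper_force: 30.0
```

apply_moves([
  [[0, 0, 2], 0, 1],
  [[0, 0, 5], 0, 1],
  [[0, 0, 8.5], 0, 1],
  [[0, 0, 11], 0, 1],
  [[0, 0, 12], 0, 1],
  [[0.9, 3, 12], 0, 1],
  [[1.9, 6.5, 12], 0, 1],
  [[2.9, 10, 12], 0, 1],
  [[3.9, 13.5, 12], 0, 1],
  [[4.9, 17, 12], 0, 1],
  [[5.5, 19.2, 12], 0, 1],
  [[5.8, 20.15, 12], 0, 1],
  [[5.8, 20.15, 12], 0, 1],
  [[5.8, 20.15, 12], 0, 1],
  [[5.8, 20.15, 12], 0, 1],
])

```text
clock: 20.25
tool_pos: [0.5468, -0.0536, 0.138]
orientation: [180.0, -0.1, -147.5]
force: [0.3, -0.2, -4.0]
opening: 0.0591
gripper_force: 30.0
```

```bash
python3 - <<'E'
from h import *
P=[]
for _ in range(4): s=ctrl.snapshot("side");P.append(ctrl.get_obs()["tool_pos"])
p=np.mean(P,0);print(p)
im=cv2.resize(s["img"][130:250,200:340,::-1],None,fx=5,fy=5,interpolation=cv2.INTER_CUBIC)
def circ(c,r,z,col):
    for a in A:
        q=proj(s,[c[0]+r*np.cos(a),c[1]+r*np.sin(a),z]); cv2.circle(im,(int((q[0]+.5-200)*5),int((q[1]+.5-130)*5)),1,col,-1)
zb=p[2]-.0197
circ(p,.03,zb,(0,255,0));circ(p,.03,zb+.012,(0,255,255));circ((.548,-.0525),.03,.054,(255,128,0))
cv2.imwrite("pics/s5.png",im)
E
```

```text
[ 0.54708976 -0.05384452  0.13852733]
```

View pics/s5.png

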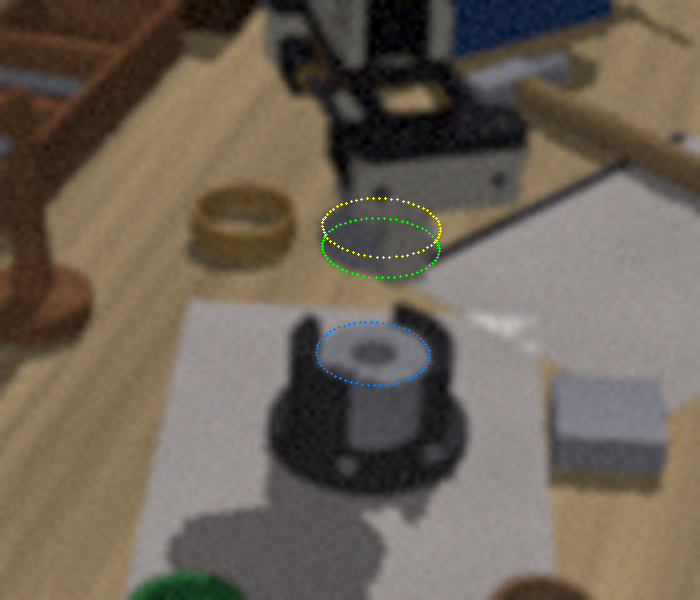

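The held ring and the die (blue) are aligned. Lowering.

apply_moves([
  [[0.1, 0.1, -1.5], 0, 1],
  [[0.1, 0.1, -3], 0, 1],
  [[0.1, 0.1, -4], 0, 1],
  [[0.1, 0.1, -4.8], 0, 1],
  [[0.1, 0.1, -5.4], 0, 1],
  [[0.1, 0.1, -5.9], 0, 1],
  [[0.1, 0.1, -6.2], 0, 1],
  [[0.1, 0.1, -6.3], 0, 1],
  [[0.1, 0.1, -6.3], 0, 1],
])

```text
clock: 21.2
tool_pos: [0.5487, -0.0518, 0.0759]
orientation: [-180.0, 0.0, -147.5]
force: [0.3, -0.1, -3.1]
opening: 0.0592
gripper_force: 30.0
```

apply_moves([
  [[0, 0, -0.05], 0, 1],
  [[0, 0, -0.1], 0, 1],
  [[0, 0, -0.1], 0, 1],
  [[0, 0, -0.1], 0, 1],
])

```text
clock: 21.53
tool_pos: [0.5487, -0.0518, 0.0751]
orientation: [-180.0, 0.0, -147.5]
force: [-0.5, 0.7, -3.2]
opening: 0.0593
gripper_force: 30.0
```

apply_moves([
  [[0, 0, -0.05], 0, 1],
  [[0, 0, -0.1], 0, 1],
  [[0, 0, -0.1], 0, 1],
  [[0, 0, -0.1], 0, 1],
])

```text
clock: 21.87
tool_pos: [0.5486, -0.0519, 0.0738]
orientation: [180.0, -0.0, -147.5]
force: [-0.1, 0.8, -3.9]
opening: 0.0588
gripper_force: 30.0
```

apply_moves([
  [[0, 0, -0.04], 0, 1],
  [[0, 0, -0.08], 0, 1],
  [[0, 0, -0.08], 0, 1],
  [[0, 0, -0.08], 0, 1],
])

```text
clock: 22.2
tool_pos: [0.5486, -0.0519, 0.073]
orientation: [-180.0, -0.0, -147.5]
force: [0.5, 0.4, -3.0]
opening: 0.0593
gripper_force: 30.0
```

apply_moves([
  [[0, 0, -0.04], 0, 1],
  [[0, 0, -0.08], 0, 1],
  [[0, 0, -0.08], 0, 1],
  [[0, 0, -0.08], 0, 1],
])

```text
clock: 22.53
tool_pos: [0.5487, -0.0518, 0.0729]
orientation: [-180.0, 0.0, -147.5]
force: [-2.8, 0.4, 4.7]
opening: 0.0591
gripper_force: 30.0
```

Contact. Releasing and rising.

apply_moves([
  [[0, 0, 0], 0, 0],
  [[0, 0, 0], 0, 0],
  [[0, 0, 0], 0, 0],
  [[0, 0, 0], 0, 0],
  [[0, 0, 0], 0, 0],
  [[0, 0, 0], 0, 0],
  [[0, 0, 0], 0, 0],
  [[0, 0, 0], 0, 0],
  [[0, 0, 1], 0, 0],
  [[0, 0, 3], 0, 0],
  [[0, 0, 6], 0, 0],
  [[0, 0, 10], 0, 0],
  [[0, -4, 12], 0, 0],
  [[0, -8, 12], 0, 0],
  [[0, -12, 12], 0, 0],
  [[0, -16, 12], 0, 0],
  [[0, -16, 12], 0, 0],
  [[0, -16, 12], 0, 0],
  [[0, -16, 12], 0, 0],
])

```text
clock: 24.12
tool_pos: [0.5484, -0.2121, 0.1926]
orientation: [180.0, 0.0, -147.5]
force: [0.3, -0.4, -0.4]
opening: 0.0875
gripper_force: 0.0
```

```bash
python3 - <<'E'
from h import *
s=ctrl.snapshot("side"); print(ctrl.get_obs()["tool_pos"])
save(s,"s6.png",(215,150,335,250),5)
E
```

```text
[ 0.5485051  -0.21141805  0.1926115 ]
```

View pics/s6.png

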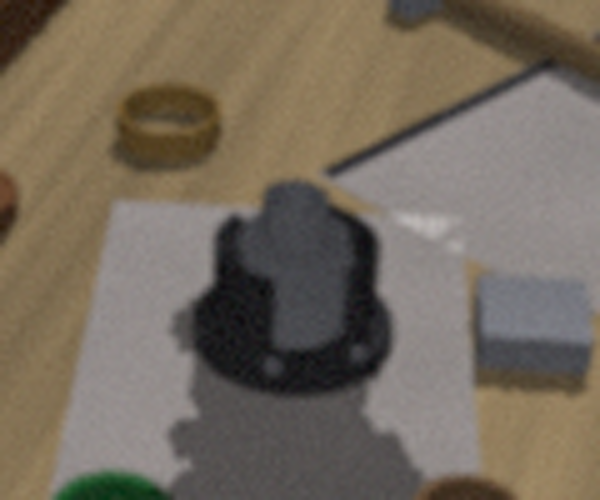

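The full stack is in the pot, level, with the collar up (crop ~300,250), and the bystanders in view have not moved. Handing in.

```bash
python3 -c "
from plant import ctrl
print(ctrl.close_job())"
```

```text
the job is handed in; nothing more can be done
None
```

The spacer, die and pressure ring (collar up) were lowered into the pot in order and let go, and the job was handed in at about 24 s; hand-in returned no verdict.

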